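Close up the spice mill and hold its twist lid at the pulse mark

ROBOT

A 7-joint arm with a two-finger parallel gripper is mounted at the origin on a cart in front of the work surface, level with it; the furniture and walls round the work are solid. World frame = base frame: x ahead of the robot, y to its left, z up, the work surface at z = 0. Lengths are in m, angles in rad, forces in N, time in s.
With the tool pointing down it reaches from about 0.425 to 0.975 m from the base axis. Payload 16.7 kg.
Tool frame: the origin (TCP) lies midway between the tips of the shut fingers; the grasp point (between the pads) lies 19 mm behind it; z points along the fingers, y is the line along which they close (so a half turn about z gives the same grasp; the last joint's range is limited). The gripper opens to 85 mm and grips with 20 to 120 N. Pads are 22 mm wide; open, the fingers measure 114 mm over their backs; the gripper's body (76 mm by 85 mm) begins 54 mm behind the grasp point. The pads swing forward as they close: fully open they stand 13 mm farther back than shut.
Start: joints at [-1.312, 0.426, 0.074, 1.606, -0.034, 1.111, -0.067], TCP at [0.268, 0.62, 0.231] pointing down, gripper open.
Joint ranges: [-2.85, 2.85], [-0.5, 2.14], [-1.23, 1.37], [0.21, 2.46], [-1.02, 4.16], [0.16, 2.05], [-2.73, 2.73]. Speed limits (rad/s): [1.89, 1.89, 2.39, 2.39, 3.01, 3.01, 3.01].

INTERFACE

Orientations are given as [roll, pitch, yaw] about the fixed x, y, z axes, in that order (R = Rz(yaw) Ry(pitch) Rx(roll)).
In Python, from plant import reach, movel, set_joints, gripper_open, close, wait, ik, read_camera, IKError, hand_in, regions_of, mark_of, read_clock, read_joint_positions, read_qd, read_joint_efforts, read_ee_pos, read_eef_rot, read_wrist_force, read_wrist_torque, read_width, read_grasp_force gives the robot as it stands. The module is installed in compiled form; this text tells all that it offers. Calls block until the motion is done:
- reach(position, orientation): joint-space move of the TCP to a pose.
- movel(position, attitude=None, speed=0.15, until_force=None): straight line of the TCP; attitude=None keeps the orientation; speed is the mean speed in m/s. With until_force (N) it stops when the force on the tool has changed by that much, and returns True; else False.
- set_joints(angles): joint-space move.
- gripper_open() and close(): open the fingers fully, or close them until they stop; the grip force is fixed at half the most.
- wait(seconds).
- ik(position, orientation): joint angles nearest the present ones, or None.
- read_camera(name): name is "scene" or "side" or "wrist"; returns a dict with "pixels" (384x512x3 uint8, red, green, blue), "intrinsics" (3x3 intrinsics, pixels), "rvec" (rotation vector, rad) and "tvec" (3), from world to camera coordinates, as OpenCV has them; the wrist camera has in their place "mount" (4x4, takes a point from camera to tool coordinates, whose origin is the TCP and whose axes are the flange's). Camera axes: x right, y down, z forward; pixel columns grow to the right and rows downward; lengths in m; the calibration is good to about 2 mm. A picture is of the moment at which its call begins: read the wrist's pose just before it. There is no depth.
A pose or a line that the arm cannot do raises IKError and nothing moves.
- hand_in(): hands the job in; it is judged then, once.
Trained networks look in the newest picture that a camera, given by its name, has taken for a name from the list of things; names that differ only in an ending like _2 or _b are one class to them, and where a whole thing is asked for, a point or a joint stands for the part that bears it (a point fixed in the world has none). Each returns a list of dicts, best first, with "confidence" (0 to 1); they miss things now and then, are a little off and sometimes report something else, mostly with a low value. They report only what shows in the picture. A call takes as long as a camera call. They do not tell look-alikes from the thing itself.
- regions_of(camera, query): "region" (384x512 bool, what is visible of it) and "bbox" ([centre column, centre row, width, height] in pixels, round what is visible of it).
- mark_of(camera, query): "xy" ([column, row] in pixels: a listed point, or the origin of a listed thing).
Readings, each from a call of its own:
- read_clock(): time.
- read_joint_positions(): joint angles.
- read_qd(): joint speeds.
- read_joint_efforts(): joint torques, N m.
- read_ee_pos(): TCP position.
- read_eef_rot(): TCP orientation.
- read_wrist_force(): force on the tool from outside, world axes, zero at the start.
- read_wrist_torque(): the same for the moment, N m.
- read_width(): finger opening in m.
- read_grasp_force(): force on a finger pad.
Only numpy, scipy, OpenCV 4.12 (cv2) and the standard library are available. Lean on these libraries where they do the work, as an engineer would, in place of code of your own. Each camera call takes 0.05 s, during which the arm holds its last target. There are 200 camera calls.

TASK

The spice mill is loaded, so close it up and pulse it: first push its catch drawer fully shut, then put the bayonet lid on, its lugs dropped through the two gaps of the collar until the disc rests on the rim. Twist the lid clockwise (seen from above), against its return spring, to the half-turn mark, so that the wing grip points straight to the drawer side, and never on into the locking click. Finish while still gripping the lid there, for it springs back if let go, and leave the other things on the bench where they are.

Things in the scene. Friction and masses are not known exactly. Their poses are not given: they have to be found in the camera images.
- mill: spice mill fixed to the bench: white housing 146x104 mm, 64 mm high, motor housing behind it to 94 mm, steel collar on top. Origin at bench level under the mouth's axis; z up, -x points out of the drawer front. All angles of the mill are counter-clockwise from its x axis, seen from above
- mill_mouth (a point): centre of the mill's mouth, level with the collar's flat top, 110 mm above the bench; axes as the mill's. Collar: outer radius 52 mm; lip 6 mm thick with a round opening of radius 32 mm and two gaps for the lid's lugs, each 36 degrees wide, out to radius 38.5 mm, centred on 225 and 45 degrees; free depth 17 mm below the top
- entry_mark (a point): round black stud, 2.5 mm high, on the collar top at 225 degrees, 48 mm from the mouth's axis: the lid goes on with its wing grip pointing at it (and so with its lugs over the gaps)
- half_mark (a point): single black rib, 2.5 mm high, on the collar top at 180 degrees (drawer side), 48 mm from the axis: half turn, 45 degrees clockwise from the stud; here the wing grip points at it, along the mill's x axis, and the mill pulses
- lock_mark (a point): pair of black ribs on the collar top at 135 degrees, 48 mm from the axis: the full turn. Sprung balls under the lip resist and click as the lid goes from 58 to 90 degrees of turn; that is too far here
- drawer_knob (a point): centre of the front face of the drawer's round black knob (22 mm across, 22 mm proud of the drawer front), 32 mm above the bench; axes as the mill's. The drawer shuts along +x; when shut this point lies 109 mm in front of the mouth's axis. Drawer front 78x42 mm
- drawer (a joint): how far the drawer stands open, m: 0 shut (against a stop), 0.05 fully out; it slides with about 2 N of friction and stays where it is left
- switch (a joint): angle (rad) of the switch ring inside the collar, 0 at rest. The lid's lugs meet it after about 12 degrees of clockwise turn and carry it along against its return spring (0.07 N m, rising to 0.15 at the half turn): about 0.6 at the half turn; above 0.9 the lid is going into the lock
- lid_grip (a point): middle of the lid's black wing grip, a bar 60 mm long (x of this frame), 16 mm thick (y), 30 mm high, on a steel disc 86 mm across, 7 mm thick; z up. 15 mm above the disc's top, 22 mm above its underside, 35 mm above the bench while the lid stands there. Fully on, 22 mm above the mouth's centre. Lid 0.11 to 0.18 kg; same after a half turn
- lid_plug (a point): centre of the bottom of the lid's plug (60 mm across, 13 mm deep under the disc), 35 mm below the grip's middle. Two lugs at its bottom, under the ends of the wing grip: 10 mm wide, 5 mm high, reaching 36 mm from the axis; turned, they run under the collar's lip with 2 mm of play
- masking_tape: roll of masking tape, 98 mm across, 25 mm high; a bystander
- pastry_brush: flat pastry brush, 206 mm long, on the bench's front edge at the right; a bystander
- dye_dish: small steel dish, 72 mm across, 25 mm high; a bystander
- timer: white kitchen timer, 62x62 mm, 23 mm high, lying behind the lid; a bystander
There are look-alikes about, which are no part of the job. What is shaped like the part that bears lid_grip but yellow is not meant.

How it is judged:
On the way, in this order (a step that is already met when the one before it is completed fails the run):
1. the catch drawer is fully shut (value of joint drawer below 0.003 m), for 0.2 s.
2. the lid sits fully down on the collar, its lugs through the gaps, not yet turned (z of lid_grip in the frame of mill_mouth below 0.0245 m and horizontal distance between lid_grip and mill_mouth below 0.004 m and value of joint switch below 0.3 rad), for 0.1 s.
3. the lid is turned clockwise to the half-turn mark against the spring (angle between the x axis of lid_grip and the x axis of mill_mouth, either way round below 0.17 rad and value of joint switch above 0.38 rad), for 0.2 s.
At the end, for the whole second after the job is handed in: Drawer shut to 3 mm; lid fully down on the collar (disc within 2.5 mm of the rim, centred to 4 mm) and held by the fingers, still, against the spring with its wing grip within 0.17 rad (10 degrees) of the half-turn mark (all of step 3 and value of joint drawer below 0.003 m and z of lid_grip in the frame of mill_mouth below 0.0245 m and horizontal distance between lid_grip and mill_mouth below 0.004 m and value of joint switch below 0.85 rad and angular speed of lid below 0.15 rad/s and contact force between the fingers and lid above 2 N); the arm keeps its last pose, push and grip.
It fails at once if the lid is turned into the locking click (value of joint switch above 0.95 rad).
It fails at once if a bystander is pushed away (distance of any of timer, masking_tape, pastry_brush, dye_dish from where it was at the start of the episode above 0.03 m).
It also fails if it takes over 51 s, if anything falls off the work surface, if the arm or the gripper's body presses on something with over 40 N, if the wrist force passes 120 N, or if a joint passes its speed limit or range.

## Working session

There is one attempt and no reset: what is moved stays moved. The work goes in short steps, each a Python script; the robot and the scene stay as the last script left them, time stands still between calls to the robot, and variables do not carry over. Pictures are saved under pics/ and viewed, at most 10 in all, crops included, and the job is handed in when it is done.

```bash
mkdir -p pics
cat > h.py <<'E'
import numpy as np, cv2
from scipy.spatial.transform import Rotation as R
from plant import *
def save(im,n): cv2.imwrite('pics/'+n,im[:,:,::-1])
def cam(n):
    """returns picture, K, T(world->cam 4x4)"""
    p=read_ee_pos(); r=read_eef_rot()
    c=read_camera(n); T=np.eye(4)
    if n=='wrist':
        W=np.eye(4); W[:3,:3]=R.from_euler('xyz',r).as_matrix(); W[:3,3]=p
        T=np.linalg.inv(W@np.array(c['mount']))
    else:
        T[:3,:3]=cv2.Rodrigues(np.array(c['rvec'],float))[0]; T[:3,3]=np.ravel(c['tvec'])
    return c['pixels'],np.array(c['intrinsics']),T
def at_z(uv,K,T,z):
    d=T[:3,:3].T@np.linalg.solve(K,[*uv,1]); o=-T[:3,:3].T@T[:3,3]
    return o+d*(z-o[2])/d[2]
def tri(obs):
    """obs: list of (uv,K,T) -> point, residual"""
    A=np.zeros((3,3));b=np.zeros(3);L=[]
    for uv,K,T in obs:
        d=T[:3,:3].T@np.linalg.solve(K,[*uv,1]); d/=np.linalg.norm(d); o=-T[:3,:3].T@T[:3,3]
        P=np.eye(3)-np.outer(d,d);A+=P;b+=P@o;L.append((P,o))
    x=np.linalg.solve(A,b); return x,[round(float(np.linalg.norm(P@(x-o))),4) for P,o in L]
def proj(X,K,T):
    p=K@(T[:3,:3]@np.asarray(X)+T[:3,3]); return p[:2]/p[2]
E
python3 - <<'E'
from h import *
print(read_ee_pos(),read_eef_rot(),read_clock())
S={}
for n in ['scene','side']:
    S[n]=cam(n); save(S[n][0],n+'.png')
    for q in ['mill_mouth','entry_mark','half_mark','lock_mark','drawer_knob','lid_grip','timer','masking_tape','dye_dish','pastry_brush']:
        print(n,q,[(np.round(d['xy'],1).tolist(),round(d['confidence'],2)) for d in mark_of(n,q)])
cv2.imwrite('pics/both.png',cv2.resize(np.hstack([S['scene'][0],S['side'][0]])[:,:,::-1],None,fx=.78,fy=.78))
E
```

```text
[0.26755057 0.61926768 0.23059808] [-3.14032083e+00  1.01413318e-04  2.73378453e+00] 0.0
scene mill_mouth [([239.0, 186.2], 0.55)]
scene entry_mark [([250.7, 181.5], 0.93), ([240.8, 205.4], 0.29)]
scene half_mark [([244.3, 186.1], 0.67)]
scene lock_mark [([230.6, 185.7], 0.7)]
scene drawer_knob [([256.3, 211.6], 0.46)]
scene lid_grip [([201.6, 226.4], 0.73), ([124.3, 248.8], 0.62), ([238.8, 223.7], 0.58)]
scene timer [([251.4, 189.0], 0.59), ([193.5, 216.6], 0.46)]
scene masking_tape [([170.9, 243.4], 0.66)]
scene dye_dish [([368.6, 204.6], 0.62), ([251.4, 184.2], 0.6)]
scene pastry_brush [([328.2, 215.2], 0.74)]
side mill_mouth [([276.3, 195.1], 0.92)]
side entry_mark [([263.3, 195.3], 0.6)]
side half_mark [([266.2, 189.0], 0.63)]
side lock_mark [([274.2, 181.9], 0.56), ([311.8, 181.9], 0.52), ([181.6, 232.0], 0.21)]
side drawer_knob [([245.9, 184.0], 0.71)]
side lid_grip [([286.0, 156.3], 0.65), ([257.2, 167.0], 0.54), ([319.7, 113.9], 0.52)]
side timer [([308.8, 177.8], 0.53)]
side masking_tape [([296.1, 140.2], 0.72)]
side dye_dish [([138.6, 261.1], 0.9), ([284.2, 154.4], 0.42)]
side pastry_brush [([185.5, 229.9], 0.82), ([244.9, 182.0], 0.67)]
```

View pics/both.png

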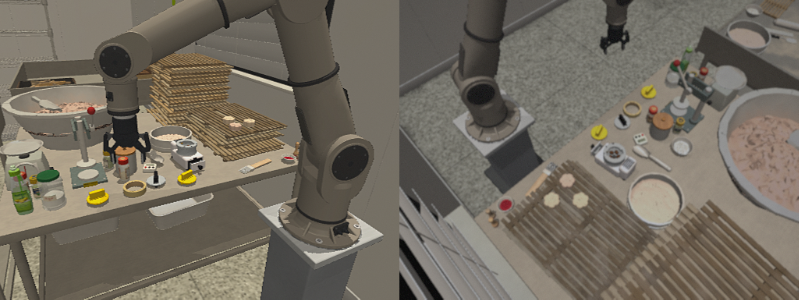

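Scene picture: two yellow lids at (239,224) and (124,249), and a dark one at (202,226). In the side picture they are at (257,167), (320,114) and (286,156). The mill is at about (239,190) in scene and (276,195) in side. The black-gripped, steel-disc lid at scene (202,226) fits the description, because the yellow ones are ruled out. I'll triangulate and confirm it in a crop.

Run:
```python
from h import *
S={n:cam(n) for n in ['scene','side']}
pr={'lid':((201.6,226.4),(286,156.3)),'y1':((238.8,223.7),(257.2,167)),'y2':((124.3,248.8),(319.7,113.9)),'mouth':((239,186.2),(276.3,195.1)),'knob':((230,200),(245.9,184)),'tape':((170.9,243.4),(296.1,140.2)),'timer':((193.5,216.6),(308.8,177.8)),'dish':((368.6,204.6),(138.6,261.1)),'brush':((328.2,215.2),(185.5,229.9))}
for k,(a,b) in pr.items():
    x,r=tri([(a,*S['scene'][1:]),(b,*S['side'][1:])]); print(k,x.round(3),r)
a=S['scene'][0][160:270,100:280]; b=S['side'][0][100:220,220:340]
A=cv2.resize(a,(720,440),interpolation=cv2.INTER_CUBIC)[:,320:]; B=cv2.resize(b,(400,400),interpolation=cv2.INTER_CUBIC)
B=np.vstack([B,np.zeros((40,400,3),np.uint8)])
save(np.hstack([A,B]),'crop.png')
for n in ['scene','side']:
  for q in ['mill','drawer','timer','lid_grip']:
    print(n,q,[(np.round(d['bbox']).tolist(),round(d['confidence'],2)) for d in regions_of(n,q)])
```

```text
lid [0.498 0.457 0.03 ] [0.0023, 0.0023]
y1 [0.455 0.335 0.035] [0.0027, 0.0027]
y2 [0.452 0.721 0.036] [0.002, 0.002]
mouth [0.618 0.265 0.1  ] [0.0035, 0.0035]
knob [0.519 0.283 0.077] [0.0527, 0.0527]
tape [0.464 0.569 0.007] [0.0043, 0.0043]
timer [0.622 0.454 0.007] [0.0062, 0.0062]
dish [ 0.43  -0.227  0.007] [0.0032, 0.0032]
brush [ 0.444 -0.035 -0.007] [0.0075, 0.0075]
scene mill [([241.0, 199.0, 36.0, 40.0], 0.83)]
scene drawer [([253.0, 210.0, 16.0, 14.0], 0.64)]
scene timer [([194.0, 217.0, 16.0, 11.0], 0.6), ([241.0, 199.0, 50.0, 44.0], 0.53)]
scene lid_grip [([240.0, 229.0, 22.0, 19.0], 0.68), ([126.0, 251.0, 33.0, 20.0], 0.66), ([202.0, 231.0, 23.0, 24.0], 0.59)]
side mill [([274.0, 205.0, 60.0, 48.0], 0.68), ([286.0, 153.0, 17.0, 18.0], 0.53)]
side drawer [([251.0, 190.0, 13.0, 15.0], 0.54)]
side timer [([312.0, 178.0, 18.0, 14.0], 0.75)]
side lid_grip [([255.0, 166.0, 26.0, 22.0], 0.89), ([318.0, 115.0, 23.0, 20.0], 0.74), ([286.0, 156.0, 25.0, 17.0], 0.6)]
```

View pics/crop.png

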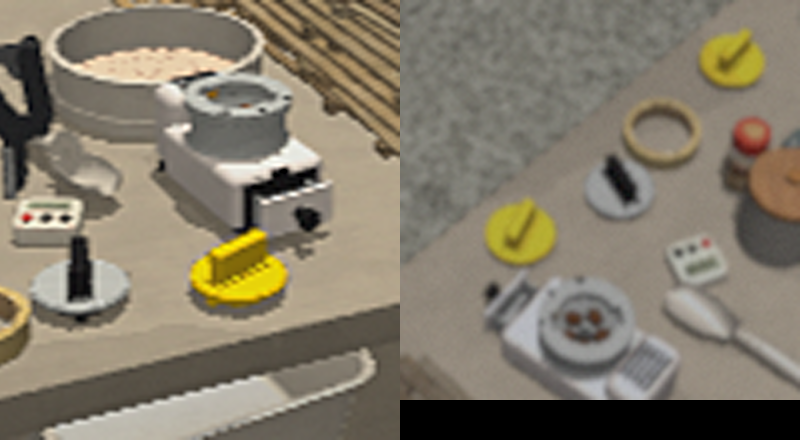

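The black-winged lid at scene (202,226) / side (286,156) is confirmed. The mill's drawer is open, facing front-right, with the knob at scene (256,212) / side (246,184). Next I'll look with the wrist camera over the mill and the lid.

Run:
```python
from h import *
S={n:cam(n) for n in ['scene','side']}
x,r=tri([((256.3,211.6),*S['scene'][1:]),((245.9,184),*S['side'][1:])]); print('knob',x.round(3),r)
c=read_camera('wrist'); print(np.round(c['mount'],3),np.round(c['intrinsics'],0))
for yaw in (0,1.57,3.14,-1.57,2.73):
  for p in ([.5,.42,.3],[.58,.28,.36],[.5,.457,.05]):
    q=ik(p,[np.pi,0,yaw]); print(yaw,p,None if q is None else np.round(q,2))
```

```text
knob [0.488 0.247 0.047] [0.0016, 0.0016]
[[ 0.001 -0.963 -0.27   0.069]
 [ 1.     0.001  0.001  0.001]
 [-0.    -0.27   0.963 -0.142]
 [ 0.     0.     0.     1.   ]] [[295.   0. 260.]
 [  0. 295. 196.]
 [  0.   0.   1.]]
0 [0.5, 0.42, 0.3] [-1.31  0.4   0.71  1.61 -0.27  1.23 -2.12]
0 [0.58, 0.28, 0.36] [-1.1   0.35  0.74  1.54 -0.24  1.34 -1.9 ]
0 [0.5, 0.457, 0.05] [-1.27  0.71  0.62  1.76 -0.54  0.85 -1.97]
1.57 [0.5, 0.42, 0.3] [-1.1   0.36  0.41  1.59 -0.15  1.22 -0.67]
1.57 [0.58, 0.28, 0.36] [-0.92  0.31  0.49  1.54 -0.15  1.33 -0.41]
1.57 [0.5, 0.457, 0.05] [-1.05  0.64  0.3   1.74 -0.25  0.8  -0.63]
3.14 [0.5, 0.42, 0.3] [-0.87  0.34  0.09  1.58 -0.03  1.22  0.8 ]
3.14 [0.58, 0.28, 0.36] [-0.71  0.3   0.22  1.52 -0.06  1.33  1.08]
3.14 [0.5, 0.457, 0.05] [-0.87  0.62  0.05  1.73 -0.04  0.79  0.77]
-1.57 [0.5, 0.42, 0.3] [-0.66  0.35 -0.18  1.57  0.06  1.23  2.29]
-1.57 [0.58, 0.28, 0.36] [-0.52  0.3  -0.03  1.51  0.01  1.34  2.58]
-1.57 [0.5, 0.457, 0.05] [-0.64  0.63 -0.27  1.71  0.22  0.82  2.13]
2.73 [0.5, 0.42, 0.3] [-0.93  0.34  0.17  1.58 -0.06  1.22  0.42]
2.73 [0.58, 0.28, 0.36] [-0.76  0.3   0.27  1.52 -0.08  1.33  0.68]
2.73 [0.5, 0.457, 0.05] [-0.92  0.62  0.12  1.73 -0.1   0.79  0.4 ]
```

Run:
```python
from h import *
V=[];O={}
for i,p in enumerate([[.53,.40,.30],[.52,.28,.30]]):
    reach(p,[np.pi,0,np.pi]); c=cam('wrist'); V.append(c); save(c[0],f'w{i}.png')
    for q in ['mill_mouth','entry_mark','half_mark','lock_mark','drawer_knob','lid_grip','lid_plug']:
        ms=mark_of('wrist',q); O.setdefault(q,[]).append(ms)
        print(i,q,[(np.round(d['xy'],1).tolist(),round(d['confidence'],2),at_z(d['xy'],*c[1:],{'drawer_knob':.032,'lid_grip':.035,'lid_plug':0.}.get(q,.11))[:2].round(3).tolist()) for d in ms])
for q,(a,b) in O.items():
    for m in a[:3]:
        for n in b[:3]:
            x,r=tri([(m['xy'],*V[0][1:]),(n['xy'],*V[1][1:])])
            if r[0]<.006: print(q,x.round(4),r[0])
print(read_clock())
np.save('v.npy',np.array([V,],dtype=object),allow_pickle=True)
save(cv2.resize(np.hstack([v[0] for v in V]),(800,300),interpolation=cv2.INTER_AREA),'w.png')
```

```text
0 mill_mouth [([147.4, 248.1], 0.94, [0.62, 0.264]), ([138.7, 218.3], 0.46, [0.581, 0.258])]
0 entry_mark [([113.3, 230.9], 0.82, [0.598, 0.225])]
0 half_mark [([139.9, 217.4], 0.68, [0.58, 0.259])]
0 lock_mark [([166.5, 220.5], 0.74, [0.584, 0.291]), ([145.6, 135.5], 0.27, [0.484, 0.276])]
0 drawer_knob [([149.6, 133.7], 0.89, [0.487, 0.252])]
0 lid_grip [([211.9, 107.7], 0.92, [0.453, 0.339]), ([502.1, 109.4], 0.87, [0.455, 0.724]), ([308.2, 136.2], 0.86, [0.49, 0.468]), ([146.0, 135.9], 0.5, [0.49, 0.248])]
0 lid_plug [([303.7, 134.6], 0.92, [0.49, 0.467]), ([217.1, 105.6], 0.69, [0.45, 0.341]), ([480.4, 106.5], 0.58, [0.45, 0.719])]
1 mill_mouth [([243.4, 254.4], 0.85, [0.62, 0.26])]
1 entry_mark [([212.4, 235.5], 0.83, [0.595, 0.223])]
1 half_mark [([242.7, 224.9], 0.66, [0.581, 0.26])]
1 lock_mark [([269.3, 225.1], 0.63, [0.582, 0.292])]
1 drawer_knob [([237.5, 140.6], 0.95, [0.488, 0.25])]
1 lid_grip [([298.7, 115.7], 0.65, [0.455, 0.333]), ([397.7, 143.2], 0.63, [0.491, 0.47])]
1 lid_plug [([298.8, 112.5], 0.95, [0.451, 0.337]), ([387.4, 137.9], 0.76, [0.487, 0.47])]
mill_mouth [0.626  0.2595 0.0987] 0.0002
entry_mark [0.5998 0.2212 0.1018] 0.0012
half_mark [0.58   0.2601 0.112 ] 0.0004
lock_mark [0.5818 0.2919 0.1128] 0.0013
drawer_knob [0.4882 0.2496 0.0252] 0.0003
lid_grip [0.454  0.3355 0.0135] 0.001
lid_grip [0.4903 0.4673 0.04  ] 0.0005
lid_plug [0.488  0.4659 0.0087] 0.0018
lid_plug [ 0.4501  0.3391 -0.0144] 0.0006
4.4167
```

View pics/w0.png

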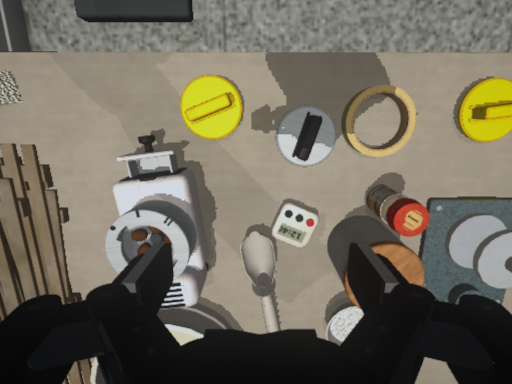

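View pics/w1.png

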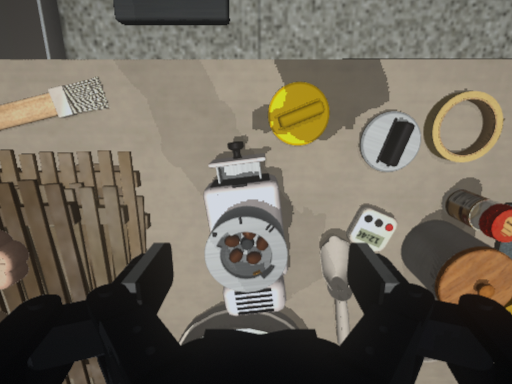

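w1 shows the mouth at about (245,250), the knob at (236,146), the black-winged lid at (397,143) and a yellow lid at (298,113). I'll rectify these onto the collar plane and the grip-top plane to get exact centres and angles.

```bash
cat >> h.py <<'E'
def rect(c,cx,cy,z,half=.07,n=400):
    """top-down patch: columns = +y world... row down=+x, col right=+y"""
    im,K,T=c; s=n/(2*half)
    g=np.linspace(-half,half,n); Y,X=np.meshgrid(cy+g,cx+g)
    P=(K@(T[:3,:3]@np.stack([X.ravel(),Y.ravel(),np.full(X.size,z)])+T[:3,3:])); uv=(P[:2]/P[2]).astype(np.float32).reshape(2,n,n)
    return cv2.remap(im,uv[0],uv[1],cv2.INTER_CUBIC)
E
python3 - <<'E'
from h import *
V=np.load('v.npy',allow_pickle=True)[0]
c=V[1]
a=rect(c,.62,.262,.11); b=rect(V[0],.49,.468,.05)
# dark grip: orientation and centre at z=.05, both views
for v in V:
    r=rect(v,.49,.468,.05); m=(r.max(2)<70).astype(np.uint8); m=cv2.morphologyEx(m,cv2.MORPH_OPEN,np.ones((7,7)))
    n,l,st,ce=cv2.connectedComponentsWithStats(m)
    for i in range(1,n):
        if st[i,4]>1500:
            (u,w),sz,ang=cv2.minAreaRect(np.argwhere(l==i)[:,::-1].astype(np.float32)); print('grip',.49+(w-200)*.00035,.468+(u-200)*.00035,np.round(np.array(sz)*.35,1),ang,st[i,4])
for v in V:
    r=cv2.medianBlur(cv2.cvtColor(rect(v,.62,.262,.11),cv2.COLOR_RGB2GRAY),5)
    for lo,hi in((85,100),(140,156)):
        h=cv2.HoughCircles(r,cv2.HOUGH_GRADIENT_ALT,1,10,param1=150,param2=.5,minRadius=lo,maxRadius=hi)
        if h is not None:
            for u,w,R_ in h[0][:3].reshape(-1,3): print('circ',.62+(w-200)*.00035,.262+(u-200)*.00035,R_*.35)
for im in(a,b): cv2.line(im,(200,190),(200,210),(255,0,0),1);cv2.line(im,(190,200),(210,200),(255,0,0),1)
cv2.circle(a,(200,200),int(.052/.00035),(255,0,0),1)
save(np.hstack([a,b]),'rect.png')
E
```

```text
grip 0.48954500427246095 0.4638350021362305 [21.7 59.3] 18.434947967529297 9724
grip 0.48946003036499025 0.4589813583374024 [28.2 60.2] 18.05213165283203 12807
circ 0.62245 0.26444998 51.81917
circ 0.62105 0.26479998 32.169956
circ 0.6235 0.2613 51.889957
```

View pics/rect.png

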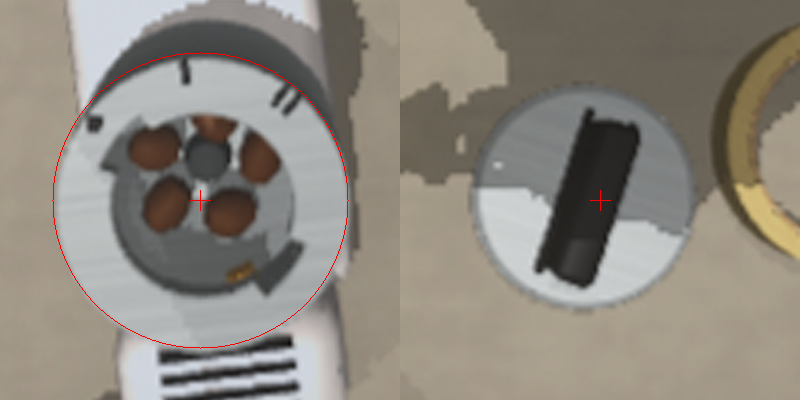

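Mouth ≈ (0.6225, 0.263), mill yaw 7.5° (all three marks agree within ±0.3°). Lid ≈ (0.4907, 0.4665), bar at 162°. Now I'll push the drawer shut.

```bash
cat >> h.py <<'E'
M=np.array([.6225,.263]); MY=np.deg2rad(7.5); ex=np.array([np.cos(MY),np.sin(MY)])
def mill(a,z): return [*(M-a*ex),z]
D=lambda yaw:[np.pi,0,(yaw+np.pi)%(2*np.pi)-np.pi]
E
python3 - <<'E'
from h import *
close(); o=D(MY+np.pi)
reach(mill(.168,.12),o); movel(mill(.168,.023),speed=.15)
print(read_ee_pos(),read_clock(),read_wrist_force())
h=movel(mill(.105,.023),speed=.05,until_force=14)
p=read_ee_pos(); print(h,p,'dist',-(p[:2]-M)@ex,read_wrist_force(),read_clock())
movel(mill(.145,.023),speed=.2); movel(mill(.145,.25),speed=.3)
print(read_clock())
E
```

```text
[0.456617   0.24148267 0.02381619] 6.7833 [-0.0409577  -0.0918701  -0.11878891]
True [0.50367229 0.24701894 0.02224545] dist 0.11989707014340352 [ 0.33830779 -0.22765391 -0.04744445] 7.7083
8.8917
```

Run:
```python
from h import *
c=cam('wrist'); save(c[0],'d.png')
for q in ['drawer_knob','mill_mouth']:
    for d in mark_of('wrist',q)[:2]:
        x=at_z(d['xy'],*c[1:],.032 if 'kn' in q else .11)[:2]; print(q,round(d['confidence'],2),x.round(4),'dist',-(x-M)@ex)
r=cv2.medianBlur(cv2.cvtColor(rect(c,.62,.262,.11),cv2.COLOR_RGB2GRAY),5)
for lo,hi in((85,100),(140,156)):
    h=cv2.HoughCircles(r,cv2.HOUGH_GRADIENT_ALT,1,10,param1=150,param2=.5,minRadius=lo,maxRadius=hi)
    if h is not None:
        for u,w,R_ in h[0][:3].reshape(-1,3): print('circ',.62+(w-200)*.00035,.262+(u-200)*.00035,R_*.35)
gripper_open()
y=np.deg2rad(162)
reach([.4907,.4665,.16],D(y)); c2=cam('wrist')
b=rect(c2,.4907,.4665,.05,.07,400); cv2.drawMarker(b,(200,200),(255,0,0),0,20)
for q in ['lid_grip','lid_plug']:
    for d in mark_of('wrist',q)[:2]:
        print(q,round(d['confidence'],2),at_z(d['xy'],*c2[1:],.035 if 'gr' in q else 0)[:2].round(4))
save(np.hstack([rect(c,.56,.255,.11,.1,400),b]),'c.png'); print(read_clock())
```

```text
drawer_knob 0.69 [0.5128 0.252 ] dist 0.11020670519690841
mill_mouth 0.67 [0.6231 0.2621] dist -0.000518039723589286
lid_grip 0.61 [0.4545 0.3345]
lid_plug 0.9 [0.4539 0.7216]
lid_plug 0.7 [0.4509 0.3363]
10.925
```

View pics/c.png

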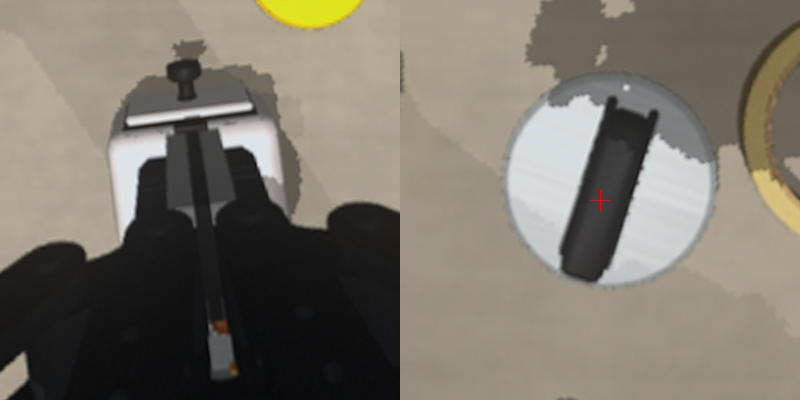

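The drawer reads shut (knob at 110 mm). The black-winged lid's disc centre works out at (0.4903, 0.468), with the bar at about 162°. Grasping it now, then lifting and looking at the lid in the hand.

Run:
```python
from h import *
movel([.4903,.4680,.024],D(np.deg2rad(162)),speed=.12)
print(read_wrist_force()); close(); print(read_width(),read_grasp_force(),read_ee_pos())
movel([.4903,.4680,.16],speed=.2); print(read_width(),read_wrist_force(),read_clock())
c=cam('wrist'); p=read_ee_pos(); zt=.16-.024+.02
b=rect(c,.4903,.468,zt,.07,400); cv2.drawMarker(b,(200,200),(255,0,0),0,20); cv2.circle(b,(200,200),int(.043/.00035),(255,0,0),1)
save(np.hstack([b,cv2.resize(c[0],(512,384))[0:384][:,56:456] if 0 else cv2.resize(c[0],(400,400))]),'g.png')
```

```text
[-0.07571281  0.22974195  0.05011835]
0.014628791021067919 59.59561586380005 [0.49043322 0.46815947 0.02425339]
0.01509190853686891 [-0.49202653 -0.94804845 -1.77725015] 13.6833
```

View pics/g.png

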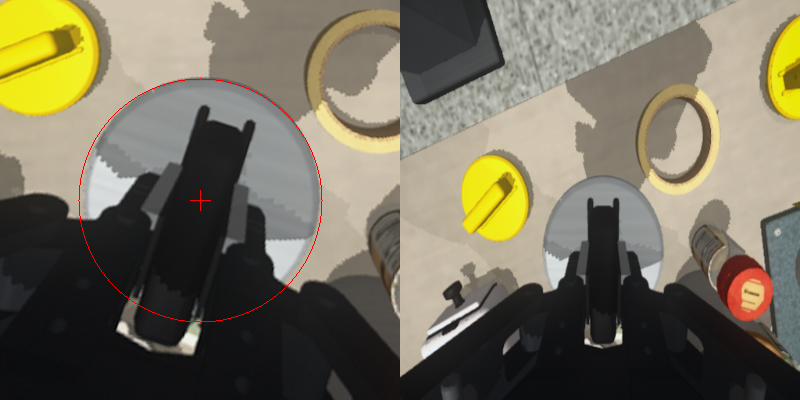

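The disc matches the expected circle in the hand, so the grasp is centred. Next, carrying it to the mouth at entry yaw and lowering with force sensing.

```bash
cat >> h.py <<'E'
EY=D(MY+np.deg2rad(225))
E
python3 - <<'E'
from h import *
movel([.4903,.4680,.2],speed=.25)
reach([*M,.17],EY); print(read_ee_pos(),read_eef_rot(),read_width(),read_clock())
movel([*M,.14],speed=.15); print(read_wrist_force())
h=movel([*M,.1215],speed=.03,until_force=8)
print(h,read_ee_pos(),read_wrist_force(),read_wrist_torque(),read_clock(),np.round(read_joint_positions(),2))
E
```

```text
[0.62190794 0.2637173  0.16940055] [ 3.14081049e+00 -5.88254084e-04 -2.22541409e+00] 0.014813137704987428 15.4417
[ 0.77744982  0.30540415 -1.25486   ]
True [0.62285356 0.26302171 0.13296733] [-1.64498388 -3.01448638  6.74920055] [-0.26947011  0.4648787  -0.00419618] 16.175 [-0.41  0.52 -0.12  1.68  0.08  0.94  1.93]
```

Contact came on the rim (plug bottom at 109 mm). I'll run a short probing search with small offsets.

Run:
```python
from h import *
u=np.array([-1.64,-3.01]);u/=np.linalg.norm(u);v=np.array([-u[1],u[0]])
for s,t in [(1.5,0),(-1.5,0),(0,1.5),(0,-1.5),(2.5,0),(-2.5,0)]:
    q=M+(s*u+t*v)*1e-3
    movel([*q,.1355],speed=.06); h=movel([*q,.1215],speed=.04,until_force=8)
    p=read_ee_pos(); print((s,t),q.round(4),h,p.round(4),read_wrist_force().round(1),read_wrist_torque().round(2),round(read_clock(),2))
    if p[2]<.129: break
```

```text
(1.5, 0) [0.6218 0.2617] True [0.6215 0.2614 0.1312] [ 0.4 -0.6 -0.3] [ 0.01 -0.02  0.01] 16.66
(-1.5, 0) [0.6232 0.2643] True [0.6237 0.2644 0.133 ] [-2.  -2.2  7.4] [-0.25  0.24  0.  ] 17.13
(0, 1.5) [0.6238 0.2623] True [0.6239 0.2623 0.1325] [-1.8 -1.4  7.1] [-0.23  0.44  0.02] 17.61
(0, -1.5) [0.6212 0.2637] True [0.6214 0.2636 0.1321] [-1.8 -2.6  6.6] [-0.25  0.36  0.04] 18.09
(2.5, 0) [0.6213 0.2608] True [0.6208 0.2602 0.1242] [-0.4 -0.3 -1.3] [-0.04  0.    0.05] 18.66
```

Run:
```python
from h import *
p=read_ee_pos()
for k in range(2):
    h=movel([p[0],p[1],.1185],speed=.03,until_force=12)
    p=read_ee_pos(); print(h,p.round(4),read_wrist_force().round(1),read_wrist_torque().round(2),read_width(),round(read_clock(),2))
    if p[2]<.1215: break
```

```text
True [0.6214 0.2606 0.1214] [0.3 0.6 5.1] [-0.13  0.11 -0.05] 0.01522465229718055 18.89
```

Run:
```python
from h import *
p=read_ee_pos()
h=movel([p[0],p[1],.1165],speed=.03,until_force=15)
p=read_ee_pos(); print(h,p.round(4),read_wrist_force().round(1),read_wrist_torque().round(2),round(read_clock(),2))
c=cam('wrist')
b=rect(c,*p[:2],.11,.07,400); cv2.circle(b,(200,200),int(.052/.00035),(255,0,0),1)
b2=rect(c,*p[:2],.117,.07,400); cv2.circle(b2,(200,200),int(.043/.00035),(255,0,0),1)
save(np.hstack([b,b2]),'s.png')
```

```text
True [0.6221 0.2615 0.1199] [-3.4 -1.3 10.2] [-0.28  0.67 -0.02] 19.1
```

View pics/s.png

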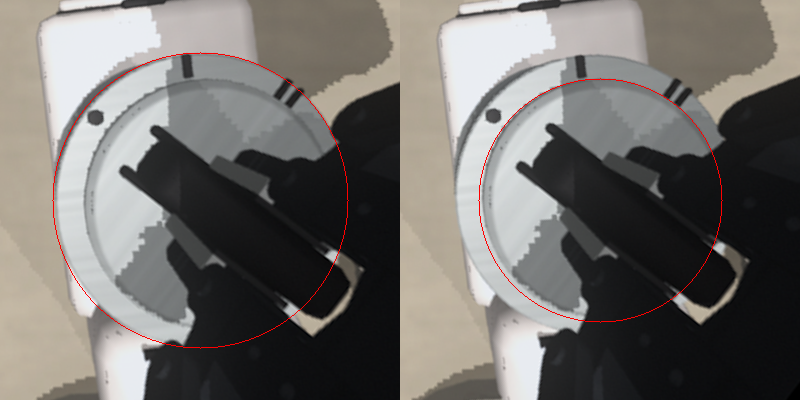

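The disc sits concentric on the collar with the wing pointing at the stud (95,117). Turning clockwise in small steps while watching torque and attitude.

Run:
```python
from h import *
C=[.6216,.2610,.1195]
for a in (216,207,198,189,184.5,180):
    movel(C,D(MY+np.deg2rad(a)),speed=.02)
    p=read_ee_pos(); r=read_eef_rot(); f=read_wrist_force(); print(a,p.round(4),np.rad2deg(r[2]-MY).round(1)%360,f.round(1),read_wrist_torque().round(2),round(read_clock(),2))
    if np.linalg.norm(f)>45: break
```

```text
216 [0.6221 0.2615 0.1199] 216.2 [0.4 1.2 5.8] [ 0.13 -0.23 -0.14] 19.46
207 [0.6222 0.2612 0.1199] 207.2 [ 1.4 -0.6  5.9] [-0.12 -0.26 -0.08] 19.77
198 [0.6221 0.2613 0.1199] 198.2 [ 0.8 -1.2  6.1] [-0.11 -0.28 -0.13] 20.07
189 [0.6221 0.2614 0.1199] 189.2 [-0.3 -0.1  6.7] [-0.02 -0.17 -0.01] 20.38
184.5 [0.6221 0.2615 0.1199] 184.7 [ 0.6 -0.   6.7] [ 0.04 -0.17 -0.05] 20.63
180 [0.6221 0.2615 0.1199] 180.2 [-0.7  1.6  5.6] [ 0.08 -0.14 -0.01] 20.88
```

Run:
```python
from h import *
wait(.4); p=read_ee_pos(); print(p,read_wrist_force(),read_wrist_torque(),read_width(),read_grasp_force(),np.rad2deg(read_eef_rot()[2]-MY)%360)
c=cam('wrist'); b=rect(c,*p[:2],.11,.07,400); cv2.circle(b,(200,200),int(.052/.00035),(255,0,0),1)
save(np.hstack([b,cv2.resize(c[0],(400,400))]),'t.png')
for d in mark_of('wrist','drawer_knob')[:2]:
    x=at_z(d['xy'],*c[1:],.032)[:2]; print('knob',round(d['confidence'],2),-(x-p[:2])@ex)
for q in ['half_mark','lid_grip']:
    for d in mark_of('wrist',q)[:2]: print(q,round(d['confidence'],2),d['xy'],at_z(d['xy'],*c[1:],.11 if q[0]=='h' else .132).round(4))
```

```text
[0.62205525 0.26149843 0.11991584] [-0.10911924  0.92509057  6.54156322] [ 0.07538872 -0.10029531  0.01267688] 0.014930930705646437 63.06369066238403 180.26628814621276
knob 0.75 0.014226625614247918
knob 0.61 0.10772789778014032
lid_grip 0.97 [260.0, 261.8] [0.6233 0.2629 0.132 ]
```

View pics/t.png

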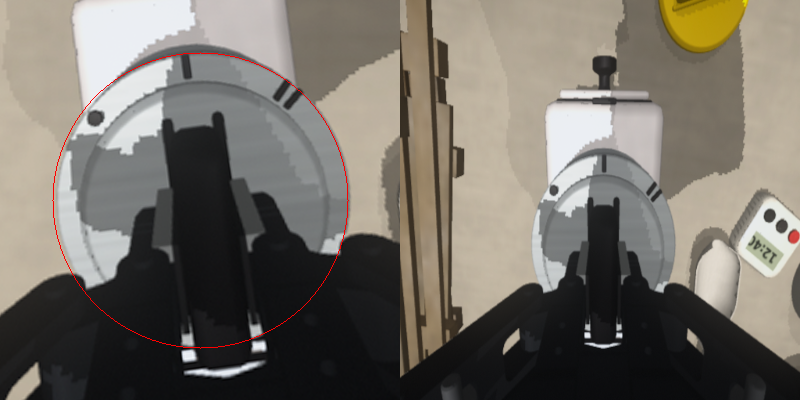

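The wing points at the half-mark rib (185,67) and the drawer is shut (knob at 108 mm). The lid is fully down, having dropped 13 mm from rim contact, and is gripped at about 60 N. Handing in.

```bash
python3 -c "
from plant import *
print(hand_in(),read_clock())"
```

```text
the job is handed in; nothing more can be done
the job is handed in; nothing more can be done
```

I shut the drawer, seated the lid and turned it clockwise to the half-turn mark, then handed the job in still gripping it (about 60 N) at about 21 of the 51 s; I couldn't read the switch angle, and no verdict came back.

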